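# Pop the battery hatch of the stall lamp

### The arm

A 6-joint arm with a two-finger parallel gripper is mounted at the origin on the work surface. World frame = base frame: x ahead of the robot, y to its left, z up, the work surface at z = 0. Lengths are in m, angles in rad, forces in N, time in s.
With the tool pointing down it reaches from about 0.35 to 0.775 m from the base axis. Payload 5.5 kg.
Tool frame: the origin (TCP) lies at the very end of the fingers, on their centre line; the grasp point (between the pads) lies 19 mm behind it; x points along the fingers, z is the direction in which the jaws open and shut, and the axes are right-handed (so a half turn about x gives the same grasp; the last joint's range is limited). The gripper opens to 85 mm and grips with 20 to 120 N. Pads are 22 mm wide; open, the fingers measure 114 mm over their backs; the gripper's body (76 mm by 85 mm) begins 54 mm behind the grasp point. The pads swing forward as they close: fully open they stand 13 mm farther back than shut.
Start: joints at [1.005, 0.313, 0.046, 1.304, 0, 1.431], TCP at [0.238, 0.524, 0.231] pointing down, gripper open.
Joint ranges: [-2.76, 2.76], [-0.86, 1.69], [-1.03, 1.26], [-2.2, 2.34], [-1.47, 1.5], [-3.14, 3.14]. Speed limits (rad/s): [2.57, 2.57, 3.14, 3.14, 3.14, 3.14].

### API

Orientations are given as a 3x3 rotation matrix whose columns are the frame's x, y, z axes.
In Python, from station import observe, get_image, camera_info, sign_off gives the robot as it stands.
- The arm moves only by the tool step_arm, never from a script. Its argument "series" is a list of rows, each a list of 7 numbers: the finger opening in cm, from 0 to 8.54, then the shift along the tool's x, y, z in cm, then the turn, a rotation vector about the tool's x, y, z in degrees. In form: [[claw, x, y, z, ax, ay, az], ...]. A call has 1 to 20 rows; each row is the pose to reach, as a shift and turn from the pose commanded when the call began, along the tool's axes at that moment; what a row does not reach only later rows make up. A row lasts 1/8 s, in which the tool goes at most 62.5 mm and 10.7 degrees, less where a joint would pass 70% of its speed; a pose out of reach is approached as far as the arm can. A call with a gripper value outside its range is refused whole. The fingers move at their own pace and stop on an object; the grip force is fixed at half the most. Time passes only in rows, so rows that repeat a pose let the fingers close. It gives the time, the measured TCP pose, the force and the opening at its end, in the units of the state.
- observe(): the state, without advancing time (a new reading comes with each control period).
- get_image(name): name is "scene" or "top" or "wrist"; returns (picture, depth): 480x640x3 uint8, red, green, blue; 480x640 float32, m along the optical axis (not along the pixel's ray), 0 where there is no reading.
- camera_info(name): a dict with "fx", "fy", "cx", "cy" (pixels), "distortion" ([k1, k2, p1, p2, k3] as OpenCV has them; the pictures are not rectified), "T" (4x4, takes a point from camera to world coordinates); the wrist camera has in their place "hand_eye" (4x4, takes a point from camera to tool coordinates, whose origin is the TCP and whose axes are the tool frame's). Camera axes: x right, y down, z forward; pixel columns grow to the right and rows downward; lengths in m; the calibration is good to about 2 mm. A picture is of the moment at which its call begins: read the wrist's pose just before it. camera_info takes no time and is no camera call.
- sign_off(): hands the job in, once; it reports no verdict.
The state is a dict: "t": time; "joint_positions": joint angles; "dq": joint speeds; "joint_torque": joint torques, N m; "ee_pos": TCP position; "ee_rot": TCP orientation; "contact_force": force on the tool from outside, world axes, zero at the start; "wrist_torque": the same for the moment, N m; "finger_gap": finger opening in m.
Only numpy, scipy, OpenCV 4.12 (cv2) and the standard library are available. Lean on these libraries where they do the work, as an engineer would, in place of code of your own. Each camera call takes 0.05 s, during which the arm holds its last target. There are 200 camera calls.

### The job

The cells of the stall lamp need changing: open the battery hatch of the grey battery box. With a fingertip, press the free edge of the hatch gently down once until it clicks, let go so that it springs up, stay clear and watch for about two seconds that it stands fully open by itself. Do not push it shut again or press the round switch, do not pick up or shove the box, and leave the bangles and everything else where they are.

Things in the scene. Friction and masses are not known exactly. Their poses are not given: they have to be found in the camera images.
- box: grey plastic battery box of the stall lamp, 200 mm long (its x), 150 mm wide (its y), 90 mm tall, about 1.5 kg, standing loose on four rubber feet. Origin: centre of its underside, z up. On its top: the hatch over the half at -x (towards the robot), and over the half at +x a small screwed-down cover with four screw heads (62 x 66 mm, does not open) and a round switch
- hatch (a joint): hatch of the battery bay on a push-push latch. rad: 0 = latched shut; negative = pressed in, hard stop at -0.105 (free edge 11 mm down); positive = open, stop at 1.0. From shut, press the free edge slowly (2 to 3 N, over 5 N only at the stop) beyond -0.08, best to the stop; once let go, a spring swings it to 1.0 in under a second and keeps it there. Pressed down from open, it latches shut again
- hatch_press (a point): point to press: on the top face of the hatch, on its middle line, 15 mm in from the free edge and 90 mm from the hinge line; moves with the hatch (92 mm above the table when shut). Axes as the box's when shut
- hatch_hinge (a point): middle of the hatch's hinge line, 87 mm above the table, at the centre of the box; the hinge axis is the box's y. The hatch is a plain grey panel 80 mm wide (box y), reaching 105 mm from here to its free edge at box -x, the end nearest the robot; four fine ribs on top and a 16 mm lip down the front mark that edge. Opening, the free edge swings up and back
- switch (a joint): round power switch, a spring button on the top of the box; m pressed down, 0 = not pressed, 0.005 = fully down
- switch_top (a point): centre of the top of the power switch, 22 mm across in a 38 mm black collar, standing 22 mm above the box's top; 50 mm behind the hinge line (box +x), 40 mm to the box's -y side
- follower (a joint): hidden pin of the latch, cannot be touched; m along box y: 0 = latched, about -0.006 while the hatch is being released, 0.006 to 0.008 once the hatch has swung open, and still so if the hatch is pushed back down
- stack_tall: tied stack of bangles, 68 mm across, 98 mm tall, bystander; origin: centre of its underside
- stack_short: tied stack of bangles, 70 mm across, 49 mm tall, bystander; origin: centre of its underside
- stack_mid: tied stack of bangles, 64 mm across, 70 mm tall, bystander; origin: centre of its underside
- gift_carton: cardboard gift box with lid, 84 x 84 x 56 mm, bystander; origin: centre of its underside
- size_cone: wooden bangle-sizing cone, 84 mm across the foot, 150 mm tall, bystander; origin: centre of its underside
- coin_dish: brass dish, 110 mm across, 35 mm tall, bystander; origin: centre of its underside
- flask: grey cloth-covered flask, 72 mm across, 200 mm tall, bystander; origin: centre of its underside

How it is judged:
On the way, in this order (a step that is already met when the one before it is completed fails the run):
1. a finger presses the hatch in past its click (value of joint hatch below -0.065 rad and contact force between the fingers and box above 0.5 N).
2. the hatch has swung fully open and stays so for a second without being touched (value of joint hatch above 0.9 rad and contact force between each of the arm, the fingers and box below 0.1 N), for 1 s.
At the end, for the whole second after the job is handed in: the hatch stands open (joint above 0.9 rad) and at rest by itself, the switch is not pressed, the box stands upright within 30 mm of where it was, every bystander is within 30 mm of where it was (value of joint hatch above 0.9 rad and velocity of joint hatch between -0.05 and 0.05 rad/s and value of joint switch below 0.001 m and distance of each of box, stack_tall, stack_short, stack_mid, gift_carton, size_cone, coin_dish, flask from where it was at the start of the episode below 0.03 m and angle between box's own z axis and vertical below 0.05 rad and linear speed of box below 0.02 m/s); the robot touches nothing.
It fails at once if the hatch is pushed down again after it has popped (value of joint follower above 0.0035 m and value of joint hatch below 0.1 rad).
It fails at once if the round power switch is pressed (more than 2.5 mm) (value of joint switch above 0.0025 m).
It fails at once if the box is lifted by more than 10 mm, tipped or shoved by more than 30 mm (height (world z) of box above 0.01 m or angle between box's own z axis and vertical above 0.15 rad or distance of box from where it was at the start of the episode above 0.03 m).
It fails at once if the box is struck or pressed with more than 45 N (contact force between any of the fingers, the arm and box above 45 N).
It fails at once if a bystander is lifted or moved by more than 30 mm (distance of any of stack_tall, stack_short, stack_mid, gift_carton, size_cone, coin_dish, flask from where it was at the start of the episode above 0.03 m).
It also fails if it takes over 32 s, if anything falls off the work surface, if the arm or the gripper's body presses on something with over 40 N, if the wrist force passes 120 N, or if a joint passes its speed limit or range.

## Working session

There is one attempt and no reset: what is moved stays moved. The work goes in short steps, Python scripts to look and compute and a tool call to move; the robot and the scene stay as the last step left them, time stands still between calls to the robot, and variables do not carry over. Pictures are saved under pics/ and viewed, about 8 in all and at most 12, crops included, and the job is handed in when it is done.

Besides the shell and the picture viewer there is one more tool, called after ">>>" as name(argument=value, ...), one argument or row to a line, values as JSON. step_arm: Moves the arm, as the interface text tells. Its arguments: {"type":"object","properties":{"series":{"type":"array"}},"required":["series"]}

```bash
mkdir -p pics
cat > h.py <<'E'
import numpy as np, cv2
from station import *
def grab(n):
    im,d=get_image(n); np.savez('pics/'+n+'.npz',im=im,d=d); return im,d
def pts(n,uv,d):
    c=camera_info(n);K=np.array([[c['fx'],0,c['cx']],[0,c['fy'],c['cy']],[0,0,1.]])
    uv=np.array(uv,float).reshape(-1,2)
    r=cv2.undistortPoints(uv[:,None],K,np.array(c['distortion']))[:,0]
    z=np.array([np.median(d[int(v)-1:int(v)+2,int(u)-1:int(u)+2]) for u,v in uv])
    P=np.c_[r*z[:,None],z,np.ones(len(z))]
    return (P@c['T'].T)[:,:3]
E
python3 - <<'E'
from h import *
for n in('scene','top'):
    im,d=grab(n); cv2.imwrite(f'pics/{n}1.png',im[:,:,::-1])
    print(n,np.round(camera_info(n)['T'],2).tolist())
s=observe();print(s['t'],s['ee_pos'],np.round(s['ee_rot'],3).tolist(),s['finger_gap'])
E
```

```text
scene [[-0.86, 0.38, -0.33, 1.01], [0.51, 0.65, -0.57, 0.77], [0.0, -0.66, -0.75, 1.13], [0.0, 0.0, 0.0, 1.0]]
top [[-0.01, -0.98, 0.17, 0.32], [-1.0, 0.01, 0.02, -0.03], [-0.02, -0.17, -0.98, 1.38], [0.0, 0.0, 0.0, 1.0]]
0.1 [0.2372595  0.523258   0.23048199] [[-0.001, -0.911, 0.413], [-0.001, 0.413, 0.911], [-1.0, 0.0, -0.002]] 0.0855076501088762
```

View pics/top1.png

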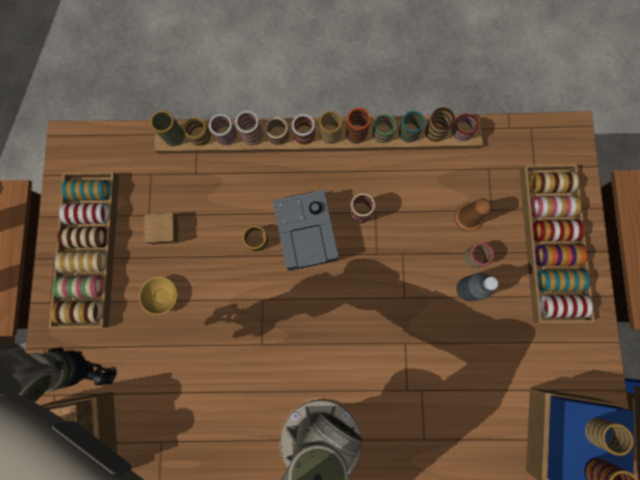

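View pics/scene1.png

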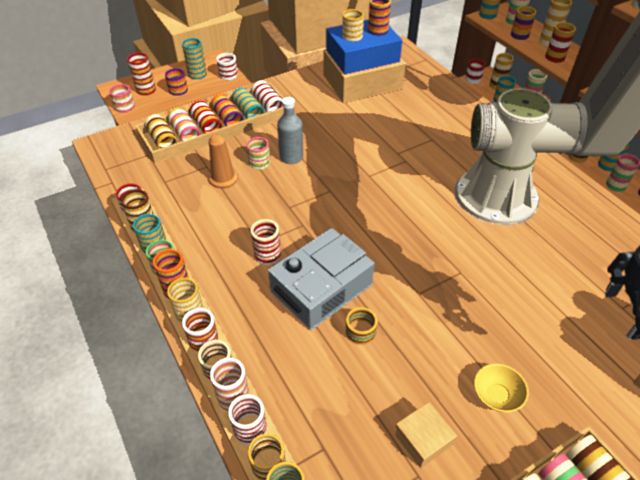

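The top view shows the box at about (306,230), with the switch at (316,208) and the hatch at (309,246). The tall stack is at (362,207) and the short stack at (255,237). The scene view agrees with this. Next I'll enlarge the box.

Run:
```python
from h import *
t=np.load('pics/top.npz')['im'][180:280,260:350]; s=np.load('pics/scene.npz')['im'][220:330,260:385]
a=cv2.resize(t,(400,444),interpolation=cv2.INTER_CUBIC) if 0 else cv2.resize(t,None,fx=5,fy=5,interpolation=cv2.INTER_CUBIC)
cv2.imwrite('pics/topc.png',a[:,:,::-1])
```

```text
(no output)
```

View pics/topc.png

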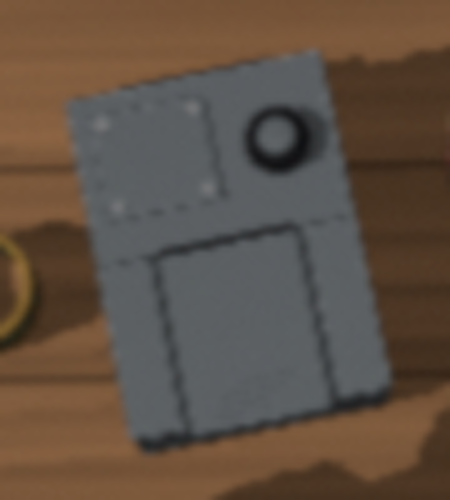

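In the crop (scale 5, origin (260,180)), the hatch corners are at about (153,252), (300,226), (337,403) and (187,435). The top-face corners are (70,100), (320,50), (388,393) and (138,440), and the switch is at (280,138).

Run:
```python
from h import *
d=np.load('pics/top.npz')['d']
c=np.array([[153,252],[300,226],[337,403],[187,435],[70,100],[320,50],[388,393],[138,440],[280,138],[228,239],[245,330]])
# inner z samples: intersect with z=0.09 plane instead of depth at edges
i=camera_info('top');K=np.array([[i['fx'],0,i['cx']],[0,i['fy'],i['cy']],[0,0,1.]])
uv=c/5+[260,180]-.4
r=cv2.undistortPoints(uv[:,None],K,np.array(i['distortion']))[:,0]
R=np.c_[r,np.ones(len(r))]@i['T'][:3,:3].T; o=i['T'][:3,3]
z=np.full(len(c),.09);z[8]=.112
P=o+R*((z-o[2])/R[:,2])[:,None]
print(P.round(4)); print(pts('top',uv[8:],d).round(4))
yaw=lambda v:np.degrees(np.arctan2(v[1],v[0]))
print(P[4:8].mean(0))
for a,b in((7,4),(6,5),(3,0),(2,1)):print(yaw(P[b]-P[a]),np.linalg.norm(P[b]-P[a]))
for a,b in((5,4),(6,7),(1,0)):print(yaw(P[b]-P[a])-90,np.linalg.norm(P[b]-P[a]))
# scene depth: box-top points cloud fit
for n in('top','scene'):
    D=np.load(f'pics/{n}.npz')['d'];v,u=np.mgrid[0:480,0:640]
    q=pts(n,np.c_[u.ravel(),v.ravel()][::1],np.pad(D,0)) if 0 else None
    m=(D>0);m[:2]=m[-2:]=0;m[:,:2]=m[:,-2:]=0
    uu=np.c_[u[m],v[m]]; q=pts(n,uu,D)
    k=(q[:,2]>.082)&(q[:,2]<.1)&(abs(q[:,0]-P[4:8,0].mean())<.14)&(abs(q[:,1]-P[4:8,1].mean())<.13)
    w=q[k]; rect=cv2.minAreaRect(w[:,:2].astype(np.float32)*1000);print(n,k.sum(),rect,np.median(w[:,2]))
```

```text
[[ 0.5817  0.0772  0.09  ]
 [ 0.5955 -0.0062  0.09  ]
 [ 0.494  -0.0258  0.09  ]
 [ 0.4772  0.0582  0.09  ]
 [ 0.6713  0.1248  0.09  ]
 [ 0.6986 -0.0189  0.09  ]
 [ 0.4992 -0.0544  0.09  ]
 [ 0.4747  0.0856  0.09  ]
 [ 0.6414  0.004   0.112 ]
 [ 0.5886  0.0347  0.09  ]
 [ 0.5361  0.0254  0.09  ]]
[[0.642  0.0041 0.1096]
 [0.5887 0.0347 0.0891]
 [0.5358 0.0253 0.0922]]
[0.58595458 0.03428452 0.09      ]
11.274378996503291 0.20041630098231455
10.104628883623244 0.2024867950862213
10.299303231651894 0.10625537830423386
10.912994902850427 0.1033472346506105
10.744308756053613 0.1462799439195071
9.91154097055842 0.1421802216074878
9.356386943105406 0.08459979359238398
top 3546 ((585.1519775390625, 34.31920623779297), (206.3004150390625, 150.262939453125), 11.286537170410156) 0.09081460848855338
scene 4418 ((591.1251220703125, 3.3547515869140625), (208.942138671875, 219.90846252441406), 10.039481163024902) 0.0915979779507573
```

Both cameras' fits agree: the box centre is at about (0.586, 0.034) with yaw about 10.5°. The switch position predicted from that pose matches the measured one to about 1 mm. The press point is therefore about (0.4975, 0.018, 0.092). I'll close the fingers, move above it and descend to z = 0.13.

>>> step_arm(
  series=[
    [0,0,-3.7,-2.9,-3,0,0],
    [0,0,-7.4,-5.9,-6,0,0],
    [0,0,-11.1,-8.8,-9,0,0],
    [0,0,-14.9,-11.8,-12,0,0],
    [0,0,-18.6,-14.7,-15,0,0],
    [0,0,-22.3,-17.6,-18,0,0],
    [0,0,-26.0,-20.6,-21,0,0],
    [0,0,-29.7,-23.5,-24,0,0],
    [0,0,-33.4,-26.5,-27,0,0],
    [0,0,-37.2,-29.4,-30,0,0],
    [0,0,-40.9,-32.4,-33,0,0],
    [0,0,-44.6,-35.3,-35,0,0],
    [0,3,-44.6,-35.3,-35,0,0],
    [0,6,-44.6,-35.3,-35,0,0],
    [0,9,-44.6,-35.3,-35,0,0],
    [0,10,-44.6,-35.3,-35,0,0],
    [0,10,-44.6,-35.3,-35,0,0],
  ],
)

```text
t: 2.22
ee_pos: [0.4974, 0.0181, 0.131]
ee_rot: [[-0.001, -0.983, -0.184], [0.0, -0.184, 0.983], [-1.0, 0.001, 0.001]]
contact_force: [0.1, 0.5, 0.1]
finger_gap: -0.0
```

Run:
```python
from h import *
s=observe();print(s['t'],s['ee_pos'],np.round(s['ee_rot'],3).tolist(),s['finger_gap'],s['contact_force'],s['joint_positions'].round(2))
w,_=grab('wrist');t,_=grab('top')
t=cv2.resize(t[160:290,230:390],(591,480),interpolation=cv2.INTER_CUBIC)
cv2.imwrite('pics/w2.png',w[:,:,::-1]);cv2.imwrite('pics/t2.png',t[:,:,::-1])
i=camera_info('wrist');H=i['hand_eye'];c=np.linalg.inv(H)[:3,3];print('tcp px',i['fx']*c[0]/c[2]+i['cx'],i['fy']*c[1]/c[2]+i['cy'],c)
```

```text
2.225 [0.49744359 0.01809905 0.13096813] [[-0.001, -0.983, -0.184], [0.0, -0.184, 0.983], [-1.0, 0.001, 0.001]] -1.686364029126269e-05 [0.14664126 0.51345241 0.06879549] [-0.13  0.22 -0.33  1.02  0.   -0.31]
tcp px 326.32745576585165 310.3945268041094 [-0.00079499  0.02828372  0.15550461]
```

View pics/w2.png

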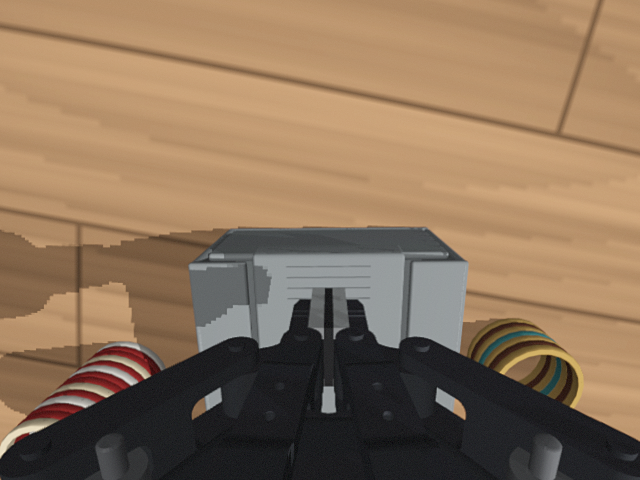

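The wrist view shows the closed fingertips (about (327,300)) on the hatch's middle line, just behind the ribs (rows 265–298). The free edge is at row 253. Now I'll lower slowly.

>>> step_arm(
  series=[
    [0,1.2,0,0,0,0,0],
    [0,2.4,0,0,0,0,0],
    [0,3.2,0,0,0,0,0],
    [0,3.5,0,0,0,0,0],
    [0,3.6,0,0,0,0,0],
    [0,3.7,0,0,0,0,0],
    [0,3.8,0,0,0,0,0],
    [0,3.9,0,0,0,0,0],
    [0,4.0,0,0,0,0,0],
    [0,4.1,0,0,0,0,0],
    [0,4.2,0,0,0,0,0],
    [0,4.3,0,0,0,0,0],
    [0,4.4,0,0,0,0,0],
    [0,4.45,0,0,0,0,0],
    [0,4.5,0,0,0,0,0],
    [0,4.5,0,0,0,0,0],
  ],
)

```text
t: 4.32
ee_pos: [0.4979, 0.018, 0.0863]
ee_rot: [[0.0, -0.983, -0.184], [0.0, -0.184, 0.983], [-1.0, -0.0, 0.0]]
contact_force: [-0.1, -0.5, 1.7]
finger_gap: -0.0002
```

>>> step_arm(
  series=[
    [0,0.05,0,0,0,0,0],
    [0,0.1,0,0,0,0,0],
    [0,0.15,0,0,0,0,0],
    [0,0.2,0,0,0,0,0],
    [0,0.25,0,0,0,0,0],
    [0,0.3,0,0,0,0,0],
    [0,0.3,0,0,0,0,0],
  ],
)

```text
t: 5.2
ee_pos: [0.498, 0.018, 0.0833]
ee_rot: [[0.0, -0.983, -0.184], [0.0, -0.184, 0.983], [-1.0, -0.0, 0.0]]
contact_force: [0.3, -1.3, 1.8]
finger_gap: 0.0001
```

>>> step_arm(
  series=[
    [0,0.04,0,0,0,0,0],
    [0,0.08,0,0,0,0,0],
    [0,0.08,0,0,0,0,0],
  ],
)

```text
t: 5.58
ee_pos: [0.498, 0.018, 0.0827]
ee_rot: [[0.0, -0.983, -0.184], [0.0, -0.184, 0.983], [-1.0, -0.0, -0.0]]
contact_force: [-0.6, -1.0, 4.6]
finger_gap: 0.0002
```

>>> step_arm(
  series=[
    [0,0.04,0,0,0,0,0],
    [0,0.06,0,0,0,0,0],
    [0,0.06,0,0,0,0,0],
  ],
)

```text
t: 5.95
ee_pos: [0.4981, 0.018, 0.0824]
ee_rot: [[0.001, -0.983, -0.184], [-0.0, -0.184, 0.983], [-1.0, -0.001, -0.0]]
contact_force: [-0.8, -0.0, 7.9]
finger_gap: 0.0002
```

It's at the stop (7.9 N, 9.6 mm down). Now I'll let go, retreating up and back towards the robot.

>>> step_arm(
  series=[
    [0,-1.5,1.0,0,0,0,0],
    [0,-5,4.5,0,0,0,0],
    [0,-9,8,0,0,0,0],
    [0,-13,9.5,0,0,0,0],
    [0,-16,10,0,0,0,0],
    [0,-16,10,0,0,0,0],
    [0,-16,10,0,0,0,0],
    [0,-16,10,0,0,0,0],
    [0,-16,10,0,0,0,0],
    [0,-16,10,0,0,0,0],
    [0,-16,10,0,0,0,0],
    [0,-16,10,0,0,0,0],
    [0,-16,10,0,0,0,0],
    [0,-16,10,0,0,0,0],
    [0,-16,10,0,0,0,0],
    [0,-16,10,0,0,0,0],
    [0,-16,10,0,0,0,0],
    [0,-16,10,0,0,0,0],
    [0,-16,10,0,0,0,0],
    [0,-16,10,0,0,0,0],
  ],
)

```text
t: 8.45
ee_pos: [0.3996, -0.0004, 0.2419]
ee_rot: [[0.0, -0.983, -0.184], [0.0, -0.184, 0.983], [-1.0, -0.0, 0.0]]
contact_force: [0.2, 0.5, -0.5]
finger_gap: 0.0003
```

Run:
```python
from h import *
s=observe();print(s['t'],s['ee_pos'],s['contact_force'])
t0=np.load('pics/top.npz')
m,D=grab('scene');t,Dt=grab('top')
cv2.imwrite('pics/s3.png',cv2.resize(m[160:380,200:480],(764,600),interpolation=cv2.INTER_CUBIC)[:,:,::-1])
c=np.array([.586,.034]);a=np.radians(10.5);v,u=np.mgrid[200:345,250:400]
q=pts('scene',np.c_[u.ravel(),v.ravel()],D);R=np.array([[np.cos(a),np.sin(a)],[-np.sin(a),np.cos(a)]])
b=(q[:,:2]-c)@R.T
k=(abs(b[:,1])<.03)&(q[:,2]>.105)&(b[:,0]<.01)&(b[:,0]>-.11)
k&=q[:,2]<.2
print(k.sum(),'hatch angle fit',np.degrees(np.arctan2(q[k,2]-.089,-b[k,0])).mean(), 'top z',q[k,2].max())
```

```text
8.45 [ 0.39961636 -0.0004276   0.24187795] [ 0.18641396  0.47991114 -0.52484634]
877 hatch angle fit 64.12194896805643 top z 0.17969428946787225
```

View pics/s3.png

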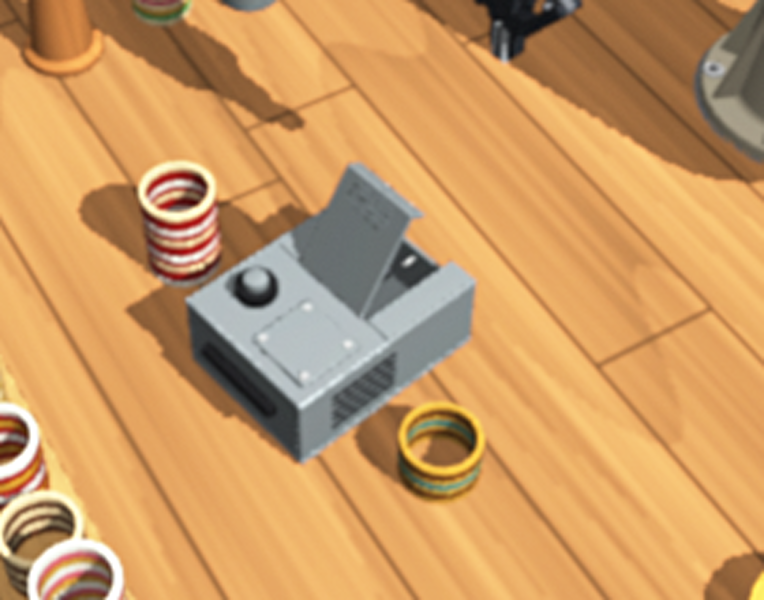

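The hatch stands open: its panel runs from (340,300) up to (385,190) in this crop, at about 60°, and the gripper is well clear at the top. I'll wait another second and a half before handing in.

>>> step_arm(
  series=[
    [0,0,0,0,0,0,0],
    [0,0,0,0,0,0,0],
    [0,0,0,0,0,0,0],
    [0,0,0,0,0,0,0],
    [0,0,0,0,0,0,0],
    [0,0,0,0,0,0,0],
    [0,0,0,0,0,0,0],
    [0,0,0,0,0,0,0],
    [0,0,0,0,0,0,0],
    [0,0,0,0,0,0,0],
    [0,0,0,0,0,0,0],
    [0,0,0,0,0,0,0],
  ],
)

```text
t: 10.05
ee_pos: [0.3996, -0.0004, 0.2419]
ee_rot: [[0.0, -0.983, -0.184], [0.0, -0.184, 0.983], [-1.0, -0.0, 0.0]]
contact_force: [0.3, -0.3, 0.3]
finger_gap: 0.0
```

Run:
```python
from h import *
a=np.load('pics/scene.npz')['im'].astype(int); m,D=grab('scene')
print('changed px', (abs(m.astype(int)-a).max(2)[200:345,250:400]>40).sum(), observe()['t'])
print(sign_off())
```

```text
changed px 0 10.1
the job is handed in; nothing more can be done
None
```

The battery hatch is open and standing by itself, and I handed the job in at about t = 10 s. No verdict was reported.

- **Press:** I pressed the hatch point once with the closed fingertips, down to its stop. It went about 9.6 mm down, with 1.8 N on the way and 7.9 N at the stop. I then retreated up and back, and stayed clear for over 3 s.
- **Hatch:** The depth image gave about 64° on a rough fit, and the open stop is 57°. Its top edge was at about 0.18 m, which matches fully open. The two scene pictures 1.6 s apart showed no change around the box, and the measured forces were only sensor noise.
- **Surroundings:** The box, the switch and the two nearest bangle stacks looked undisturbed in the picture. I did not measure how far anything moved, and the gift carton and coin dish were mostly or wholly out of that crop.

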